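Load a bisque cup into the sprung pot holder

TASK

Load the tall straight-sided cup, still foot-up, into the sprung pot holder on the banding wheel so its foot can be sanded: push the sprung jaw back with the side of the cup, lower the cup behind the two short posts until it stands flat on the wheel, then let go so that the jaw holds it against both posts. Do not disturb the short cup.

Things in the scene. Friction and masses are not known exactly. Their poses are not given: they have to be found in the camera images.
- cup_center (a point): Centre of the tall cup to load: round straight-sided bisque (pale fired clay) cup, upside down, 54 mm across, 90 mm tall (plain wall to 80 mm, then a 38 mm foot ring on top), about 0.22 kg. z up. It stands on an 18 mm wooden board in a row with a short cup and a narrow-necked vase, at least 110 mm between centres.
- seat (a point): Point on the top face of the banding wheel (fixed metal disc, 260 mm across, top 40 mm above the table) where the centre of the loaded cup's underside belongs. z up; +x points level towards the sprung jaw, y across. Two fixed round posts, 12 mm across and 25 mm high, at x -27, y -19 and +19 mm, touch the seated cup. Block behind the jaw: x 76 to 120 mm, 44 mm wide and high.
- jaw (a joint): Sprung jaw, m: 0 at rest, grows as pushed along the seat's +x, stop 0.040; 3 N at first, 7 N at 0.026; springs back. Upright plate 36 mm wide, 15 thick, top 60 mm above the wheel; its face is at seat x = 13 mm + joint, 0.014 with the cup seated. A cup with its underside between post and jaw tops fits at x -26 mm, is pushed to about x +12, then lowered.
- short_cup_center (a point): Centre, half-way up, of the short cup, a bystander: same shape, material and width (54 mm) but only 50 mm tall, upside down on the board. z up. Leave it where it stands.

How it is judged:
On the way:
1. the cup is at the holder, above the wheel, pushing the jaw back by more than 10 mm (value of joint jaw above 0.01 m and horizontal distance between cup_center and seat below 0.05 m and z of cup_center in the frame of seat above 0.055 m), for 0.1 s.
At the end, for the whole second after the job is handed in: The tall cup stands foot-up on the wheel between the jaw and both posts: its centre within 10 mm of the seat's axis and within 6 mm of 45 mm above the wheel, upright within 0.15 rad, with the jaw closed on it (reading 0.008 to 0.020 m) and still (horizontal distance between cup_center and seat below 0.01 m and z of cup_center in the frame of seat between 0.039 and 0.051 m and angle between cup_center's own z axis and vertical below 0.15 rad and value of joint jaw between 0.008 and 0.02 m and velocity of joint jaw below 0.01 m/s); the robot touches nothing.
It fails at once if the short cup is shifted by more than 30 mm (distance of short_cup_center from where it was at the start of the episode above 0.03 m).
It also fails if it takes over 38 s, if anything falls off the work surface, if the arm or the gripper's body presses on something with over 40 N, if the wrist force passes 120 N, or if a joint passes its speed limit or range.

ROBOT

A 6-joint arm with a two-finger parallel gripper is mounted at the origin on the work surface. World frame = base frame: x ahead of the robot, y to its left, z up, the work surface at z = 0. Lengths are in m, angles in rad, forces in N, time in s.
With the tool pointing down it reaches from about 0.35 to 0.975 m from the base axis. Payload 4.9 kg.
Tool frame: the origin (TCP) lies midway between the tips of the shut fingers; the grasp point (between the pads) lies behind it (manip.grasp_offset is the y of the grasp point in the tool frame, in m); y points along the fingers, z is the direction in which the jaws open and shut, and the axes are right-handed (so a half turn about y gives the same grasp; the last joint's range is limited). The gripper opens to 85 mm and grips with 20 to 120 N. Pads are 22 mm wide; open, the fingers measure 114 mm over their backs; the gripper's body (76 mm by 85 mm) begins 54 mm behind the grasp point. The pads swing forward as they close: fully open they stand 13 mm farther back than shut.
Start: joints at [-1.308, 0.053, 1.613, -0, 1.476, -0.119], TCP at [0.233, -0.58, 0.201] pointing down, gripper open.
Joint ranges: [-3.01, 3.01], [-1.01, 2.22], [0.06, 2.58], [-1.02, 4.17], [0.09, 2.62], [-3.14, 3.14]. Speed limits (rad/s): [2.57, 2.57, 3.14, 3.14, 3.14, 3.14].

INTERFACE

Orientations are given as a unit quaternion [w, x, y, z].
In Python, from plant import manip gives the robot as it stands. The module is installed in compiled form; this text tells all that it offers.
- The arm moves only by the shell command python3 -m jog 'ROWS'. ROWS is a JSON object of lists of equal length, an entry for each row: "offset": the shift along the world's x, y, z in units of 50 mm (1.0 is 50 mm), a list of three; "angular": the turn, a rotation vector about the world's x, y, z in units of 6 degrees (1.0 is 6 degrees), a list of three; "jaw": the finger opening in mm, from 0 to 85.4. In form: {"offset": [[tx, ty, tz], ...], "angular": [[ax, ay, az], ...], "jaw": [jaw, ...]}. A call has 1 to 12 rows; each row shifts and turns the commanded pose from where the row before left it; what a row does not reach is not made up. A row lasts 1/10 s, in which the tool goes at most 50 mm and 8.59 degrees, less where a joint would pass 70% of its speed; a pose out of reach is approached as far as the arm can. A call is refused whole if a number of a shift passes 1 or a number of a turn 1, either way. A call with a gripper value outside its range is refused whole. The fingers move at their own pace and stop on an object; the grip force is fixed at half the most. Time passes only in rows, so rows that do not move let the fingers close. It gives the time, the measured TCP pose, the force and the opening at its end, in the units of the state.
- manip.state(): the state, without advancing time (a new reading comes with each control period).
- manip.grab_frame(name): name is "side" or "top"; returns the picture (384x512x3 uint8, blue, green, red); there is no depth.
- manip.camera_model(name): a dict with "fx", "fy", "cx", "cy" (pixels), "k1" (the pictures are not rectified: a ray, as slopes to the right and down, at radius r is drawn at 1 + k1 r^2 times it, then the intrinsics apply), "rvec" (rotation vector, rad) and "tvec" (3), from world to camera coordinates, as OpenCV has them. Camera axes: x right, y down, z forward; pixel columns grow to the right and rows downward; lengths in m; the calibration is good to about 2 mm. A picture is of the moment at which its call begins. camera_model takes no time and is no camera call.
- manip.job_done(): hands the job in, once; it reports no verdict.
The state is a dict: "time": time; "joint_pos": joint angles; "joint_vel": joint speeds; "joint_efforts": joint torques, N m; "tool_pos": TCP position; "tool_rot": TCP orientation; "contact_force": force on the tool from outside, world axes, zero at the start; "ft_torque": the same for the moment, N m; "gripper_width": opening from 0.0 (shut) to 1.0 (fully open).
Only numpy, scipy, OpenCV 4.12 (cv2) and the standard library are available. Lean on these libraries where they do the work, as an engineer would, in place of code of your own. Each camera call takes 0.05 s, during which the arm holds its last target.

## Working session

There is one attempt and no reset: what is moved stays moved. The work goes in short steps, Python scripts to look and compute and a shell command to move; the robot and the scene stay as the last step left them, time stands still between calls to the robot, and variables do not carry over. Pictures are saved under pics/ and viewed, and the job is handed in when it is done.

```bash
mkdir -p pics; python3 - <<'E'
from plant import manip
import cv2
for n in("side","top"):
    cv2.imwrite(f"pics/{n}0.png",manip.grab_frame(n)); print(manip.camera_model(n))
print(manip.grasp_offset, manip.state())
E
```

```text
{'fx': 422.290435224244, 'fy': 422.290435224244, 'cx': 256.71921353822125, 'cy': 194.87392275703763, 'k1': -0.05975012027711787, 'rvec': array([ 1.70507223e-03, -2.68970650e+00,  1.56737398e+00]), 'tvec': array([0.51877821, 0.10211421, 1.12992655])}
{'fx': 384.2954496133849, 'fy': 384.2954496133849, 'cx': 256.16377142538715, 'cy': 188.48254480593448, 'k1': -0.05479826842131722, 'rvec': array([ 2.20911831, -2.15818681,  0.09053358]), 'tvec': array([-0.04916336,  0.53809432,  1.01576306])}
-0.0187 {'time': 0.1, 'joint_pos': array([-1.30803170e+00,  5.32931798e-02,  1.61417929e+00, -1.15339657e-05,
        1.47600924e+00, -1.18985442e-01]), 'joint_vel': array([ 0.0005664 , -0.00109981, -0.00194155, -0.00016571, -0.00018697,
        0.00033702]), 'joint_efforts': array([ 4.49113586e-04, -3.94904172e+01, -3.71362674e+01, -1.58910980e-04,
        3.84447689e-03, -2.40345930e-07]), 'tool_pos': array([ 0.23268073, -0.57939135,  0.20007107]), 'tool_rot': array([ 0.13409927, -0.13420331,  0.69493021, -0.69359849]), 'contact_force': array([-0.80705346, -0.16571836,  0.55695419]), 'ft_torque': array([ 0.0244053 , -0.01686374, -0.03628122]), 'gripper_width': 0.9978416647776224}
```

View pics/side0.png

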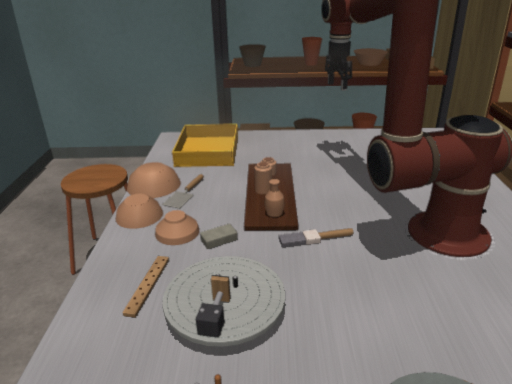

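View pics/top0.png

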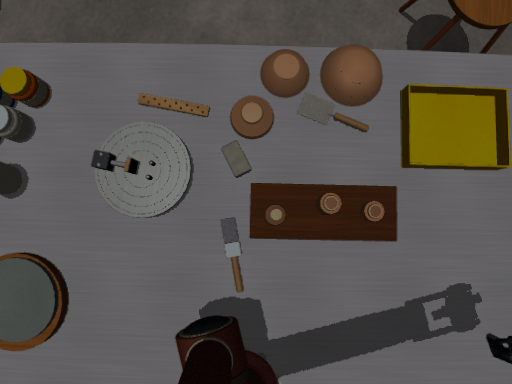

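```bash
cat > h.py <<'E'
import numpy as np, cv2
from plant import manip
def P(n):
    c=manip.camera_model(n); K=np.array([[c['fx'],0,c['cx']],[0,c['fy'],c['cy']],[0,0,1.]])
    return K,np.array([c['k1'],0,0,0,0.]),np.array(c['rvec']),np.array(c['tvec'])
def proj(n,pts):
    K,d,r,t=P(n); return cv2.projectPoints(np.array(pts,float).reshape(-1,1,3),r,t,K,d)[0].reshape(-1,2)
def onz(n,px,z):
    K,d,r,t=P(n); u=cv2.undistortPoints(np.array(px,float).reshape(-1,1,2),K,d).reshape(-1,2)
    R=cv2.Rodrigues(r)[0]; o=-R.T@t; D=np.c_[u,np.ones(len(u))]@R
    return o+D*((z-o[2])/D[:,2])[:,None]
def crop(im,x0,y0,w,h,s,name):
    cv2.imwrite(name,cv2.resize(im[y0:y0+h,x0:x0+w],None,fx=s,fy=s,interpolation=cv2.INTER_CUBIC))
E
python3 - <<'E'
from h import *
s=cv2.imread("pics/side0.png");t=cv2.imread("pics/top0.png")
crop(t,240,175,165,75,4.8,"pics/tc.png");crop(t,80,115,120,110,5,"pics/tw.png")
crop(s,235,145,80,90,6,"pics/sc.png");crop(s,155,245,140,100,5,"pics/sw.png")
print(onz("top",[[330,203],[374,211],[275,215]],0.108),onz("top",[[330,203],[374,211],[275,215]],0.068),onz("top",[[143,170]],.04))
E
```

```text
[[ 0.5005978  -0.2195878   0.108     ]
 [ 0.48321292 -0.32946907  0.108     ]
 [ 0.46796792 -0.08410429  0.108     ]] [[ 0.50239315 -0.22748472  0.068     ]
 [ 0.48427388 -0.3420077   0.068     ]
 [ 0.46838488 -0.08627797  0.068     ]] [[0.57995611 0.26643281 0.04      ]]
```

View pics/tc.png

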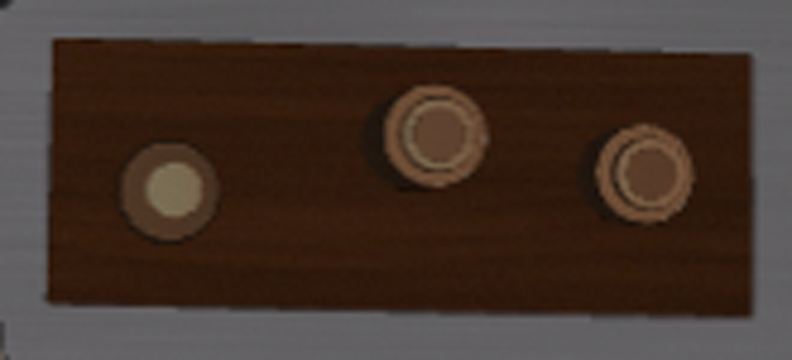

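View pics/tw.png

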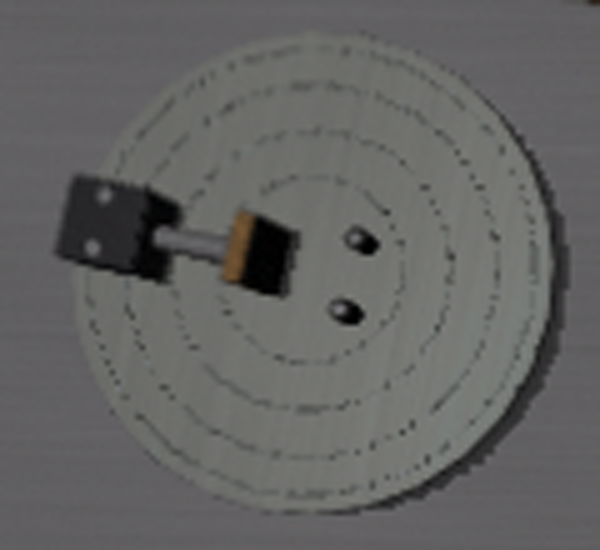

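View pics/sc.png

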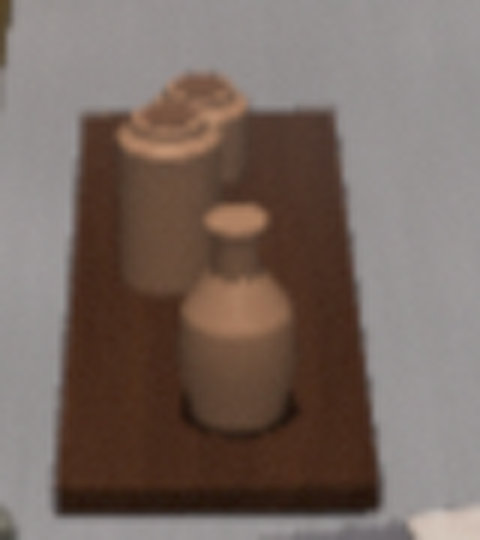

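View pics/sw.png

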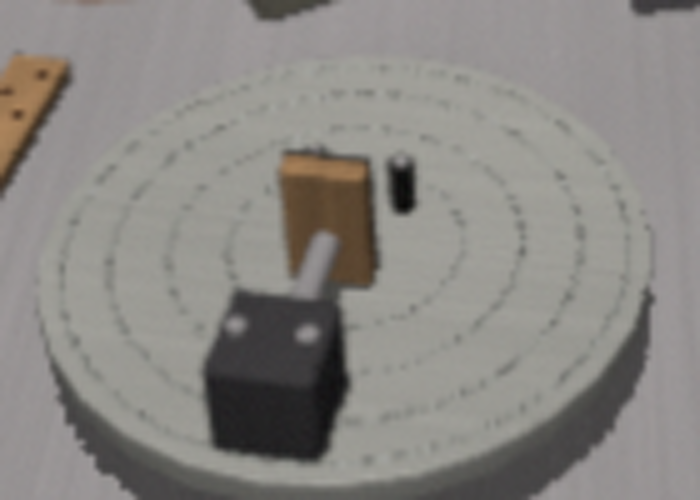

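```bash
cat > fit.py <<'E'
from h import *
from scipy.optimize import least_squares
o=np.array
T=[(120,-22,44,78,175),(120,22,44,55,255),(76,-22,44,148,190),(76,22,44,133,272),(28,-18,60,241,208),(28,18,60,222,278),(13,-18,60,257,212),(13,18,60,240,285),(-27,-19,25,356,236),(-27,19,25,343,307)]
S=[(76,-22,44,240,292),(76,22,44,342,300),(120,22,44,325,382),(120,-22,44,207,373),(28,-18,60,282,168),(28,18,60,370,175),(13,-18,60,290,150),(13,18,60,370,158),(-27,19,25,401,160)]
T=o(T,float);S=o(S,float)
tp=T[:,3:]/5+[80,115];sp=S[:,3:]/5+[155,245]
tp=tp-.4; sp=sp-.4
def W(q,p):
    c,s=np.cos(q[2]),np.sin(q[2]); p=o(p,float)/1000
    return np.c_[q[0]+c*p[:,0]-s*p[:,1],q[1]+s*p[:,0]+c*p[:,1],.04+p[:,2]]
def f(q,w=3):
    r=[]
    if w&1:r.append(proj("top",W(q,T[:,:3]))-tp)
    if w&2:r.append(proj("side",W(q,S[:,:3]))-sp)
    return np.concatenate(r).ravel()
if __name__=="__main__":
    for w in(1,2,3):
        s=least_squares(f,[.58,.27,1.4],args=(w,));print(w,s.x,np.abs(s.fun).max());
    print(s.fun.reshape(-1,2).round(1))
    # wheel centre
    # cup fit by ellipses
    a=np.linspace(0,2*np.pi,37)
    def ring(x,y,z,r): return np.c_[x+r*np.cos(a),y+r*np.sin(a),0*a+z]
    t=cv2.imread("pics/top0.png");sd=cv2.imread("pics/side0.png")
    q=s.x
    import sys
    cx,cy=.5012,-.2215
    sc=5
    for n,im,(x0,y0,w,h),out in(("top",t,(295,175,110,70),"oc"),("side",sd,(235,145,80,90),"osc"),("top",t,(80,115,120,110),"ow"),("side",sd,(155,245,140,100),"osw")):
        big=cv2.resize(im[y0:y0+h,x0:x0+w],None,fx=sc,fy=sc,interpolation=cv2.INTER_CUBIC)
        def L(p,c):
            u=((proj(n,p)-[x0,y0]+.5)*sc-.5).astype(int); cv2.polylines(big,[u],False,c,1)
        for z,r in((.018,.027),(.098,.027),(.108,.019)): L(ring(cx,cy,z,r),(0,255,0))
        for z,r in((.018,.027),(.058,.027),(.068,.019)): L(ring(.484,-.341,z,r),(255,255,0))
        for A,B,y,z in((76,120,22,44),(13,28,18,60)):
            L(W(q,[(A,-y,z),(B,-y,z),(B,y,z),(A,y,z),(A,-y,z)]),(0,255,0))
        for y in(-19,19): L(W(q,np.c_[-27+6*np.cos(a),y+6*np.sin(a),0*a+25]),(0,0,255))
        L(W(q,np.c_[130*np.cos(a),130*np.sin(a),0*a]),(255,0,255))
        cv2.imwrite(f"pics/{out}.png",big)
E
python3 fit.py
python3 - <<'E'
import cv2,numpy as np
a=[cv2.imread(f"pics/{n}.png") for n in("oc","osc")]
H=max(i.shape[0] for i in a)
cv2.imwrite("pics/m1.png",np.hstack([cv2.copyMakeBorder(i,0,H-i.shape[0],0,0,0) for i in a])[:, :])
E
```

```text
1 [0.58433115 0.26867954 1.40584255] 1.6725366607306853
2 [0.58297241 0.26926863 1.42108773] 1.740538577653183
3 [0.58356033 0.26881306 1.41647119] 1.838857356719302
[[-1.4  0.4]
 [-0.4  1.1]
 [ 1.1  0.3]
 [ 0.5  0.7]
 [-1.8  0.5]
 [-0.9  0.4]
 [ 0.7  0.7]
 [ 1.2  0.1]
 [ 0.1  0.3]
 [-0.1  0.4]
 [-0.6 -1.4]
 [ 1.3 -0.5]
 [-1.   0.1]
 [-0.6 -0.8]
 [-1.1  0.9]
 [-1.2  1.2]
 [-0.8 -0.4]
 [ 0.5 -0.3]
 [-0.1 -0.2]]
```

View pics/oc.png

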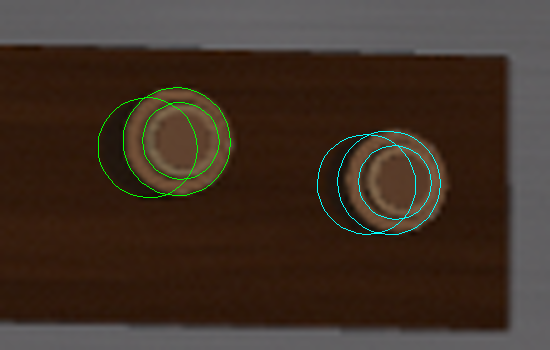

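View pics/osc.png

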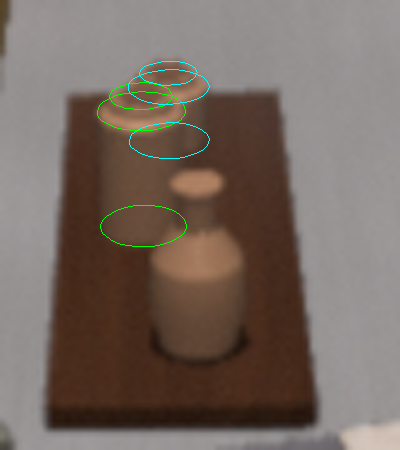

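View pics/ow.png

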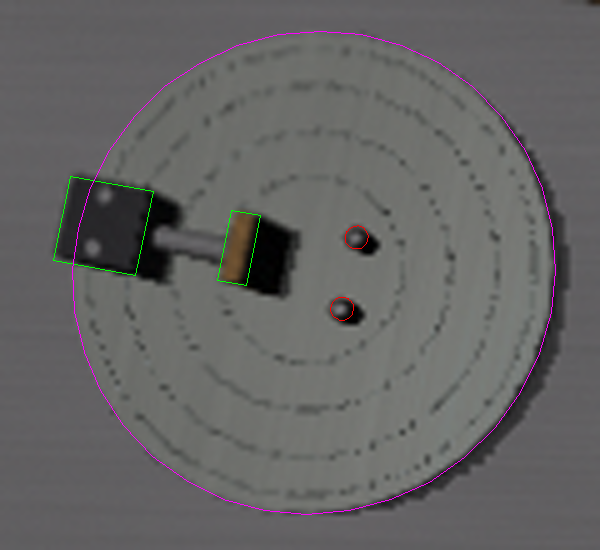

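View pics/osw.png

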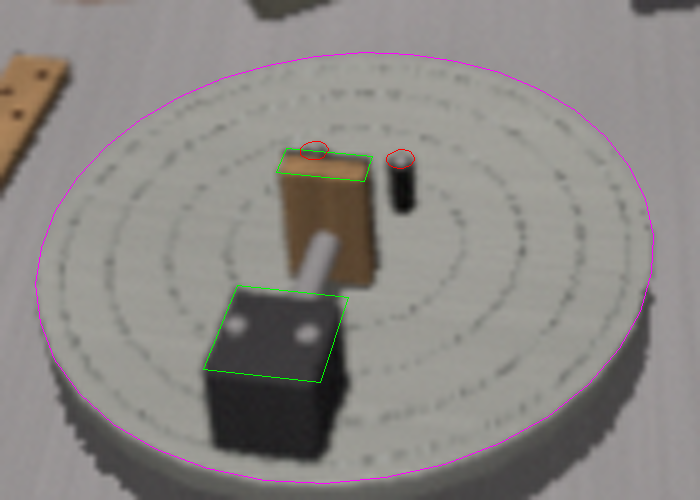

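```bash
python3 - <<'E'
from h import *
from scipy.spatial.transform import Rotation as R
s=manip.state();w,x,y,z=s['tool_rot'];r=R.from_quat([x,y,z,w]);M=r.as_matrix();print(M.round(3))
g=np.array([-np.sin(1.413),np.cos(1.413),0])
for sg in(1,-1):
    y=np.array([0,0,-1.]);zz=sg*g;xx=np.cross(y,zz);T=R.from_matrix(np.c_[xx,y,zz]);d=(T*r.inv()).as_rotvec();print(sg,np.degrees(d),np.degrees(d)/6)
print(np.array([.5005,-.2235])-s['tool_pos'][:2])
E
```

```text
[[-0.928 -0.001  0.373]
 [-0.373  0.002 -0.928]
 [-0.    -1.    -0.002]]
1 [-9.27396786e-02  9.29125022e-02 -1.20913752e+02] [-1.54566131e-02  1.54854170e-02 -2.01522921e+01]
-1 [-0.08010883 -0.07995983 59.08618708] [-0.01335147 -0.01332664  9.84769785]
[0.26781927 0.35589135]
```

```bash
python3 -m jog '{"offset":[[0.536,0.712,0],[0.536,0.712,0],[0.536,0.712,0],[0.536,0.712,0],[0.536,0.712,0],[0.536,0.712,0],[0.536,0.712,0],[0.536,0.712,0],[0.536,0.712,0],[0.532,0.71,0],[0,0,0],[0,0,0]],"angular":[[0,0,0.985],[0,0,0.985],[0,0,0.985],[0,0,0.985],[0,0,0.985],[0,0,0.985],[0,0,0.985],[0,0,0.985],[0,0,0.985],[0,0,0.985],[0,0,0],[0,0,0]],"jaw":[85,85,85,85,85,85,85,85,85,85,85,85]}'
python3 - <<'E'
from h import *
cv2.imwrite("pics/s1.png",manip.grab_frame("side"));s=manip.state();print(s['joint_pos'].round(2),s['tool_pos'],np.array([.5005,-.2235])-s['tool_pos'][:2])
E
```

```text
time: 1.3
tool_pos: [0.5007, -0.2233, 0.2007]
tool_rot: [0.459, -0.46, 0.538, -0.537]
contact_force: [0.8, 0.0, -0.3]
gripper_width: 0.997
[-0.56 -0.13  1.79 -0.    1.48 -0.4 ] [ 0.50024279 -0.22420101  0.20072855] [0.00025721 0.00070101]
```

View pics/s1.png

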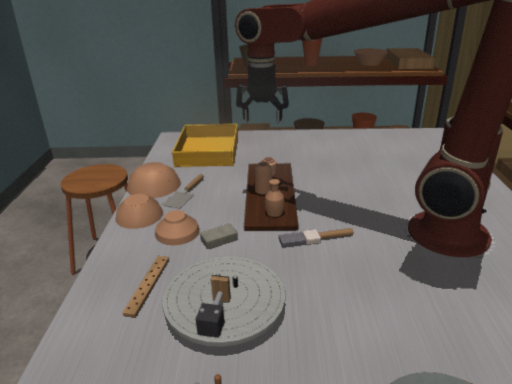

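The gripper (column 262) is centred over the tall cup at (263,178) in the side view. I'll lower it and close.

```bash
python3 -m jog '{"offset":[[0,0,-0.5],[0,0,-0.5],[0,0,-0.5],[0,0,-0.5],[0,0,-0.4],[0,0,-0.3],[0,0,-0.3],[0,0,0]],"angular":[[0,0,0],[0,0,0],[0,0,0],[0,0,0],[0,0,0],[0,0,0],[0,0,0],[0,0,0]],"jaw":[85,85,85,85,85,85,85,85]}'
python3 - <<'E'
from h import *
f=manip.grab_frame("side");crop(f,200,100,120,110,5,"pics/s2.png")
E
```

```text
time: 2.15
tool_pos: [0.4988, -0.2239, 0.0488]
tool_rot: [0.458, -0.459, 0.54, -0.537]
contact_force: [-0.4, 0.1, 0.2]
gripper_width: 0.996
```

View pics/s2.png

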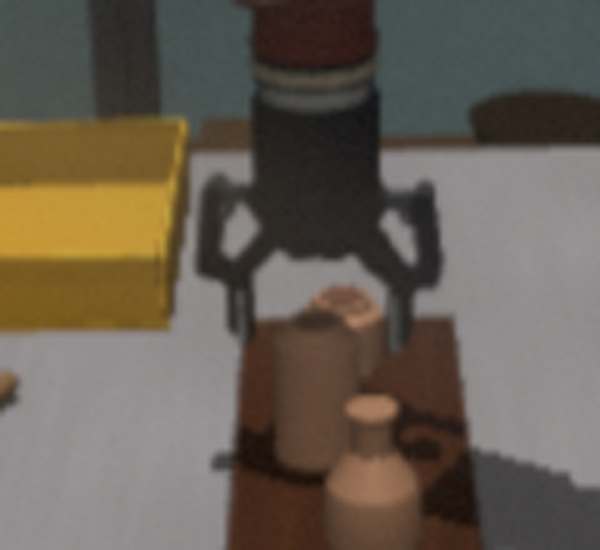

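```bash
python3 - <<'E'
from h import *
g=np.array([-np.sin(1.413),np.cos(1.413)])
for z in(.05,.062,.075,.09):
  for sg in(1,-1):
    p=np.array([.4988,-.2239])+sg*g*.048
    print(z,sg,((proj("side",[[*p,z]])-[200,100])*5).round())
for z in(.018,.108): print(z,((proj("side",[[.5005,-.2235,z]])-[200,100])*5).round())
E
```

```text
0.05 1 [[396. 406.]]
0.05 -1 [[244. 397.]]
0.062 1 [[396. 389.]]
0.062 -1 [[243. 380.]]
0.075 1 [[396. 370.]]
0.075 -1 [[242. 362.]]
0.09 1 [[396. 348.]]
0.09 -1 [[242. 340.]]
0.018 [[318. 447.]]
0.108 [[315. 318.]]
```

```bash
python3 - <<'E'
from h import *
f=manip.grab_frame("top");crop(f,240,140,160,120,5,"pics/t2.png")
f=manip.grab_frame("side");crop(f,225,125,70,80,7,"pics/s3.png");print(manip.state()['tool_pos'])
E
```

```text
[ 0.50127073 -0.22467742  0.05219737]
```

View pics/t2.png

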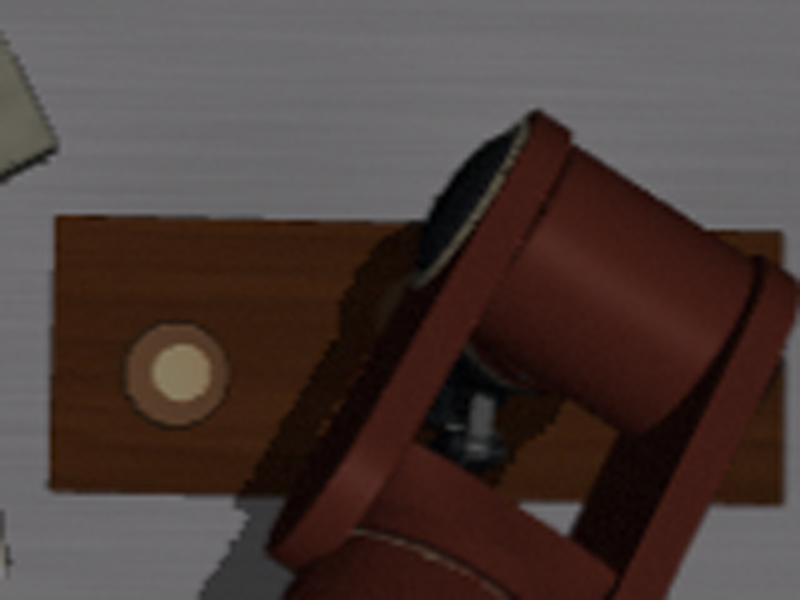

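View pics/s3.png

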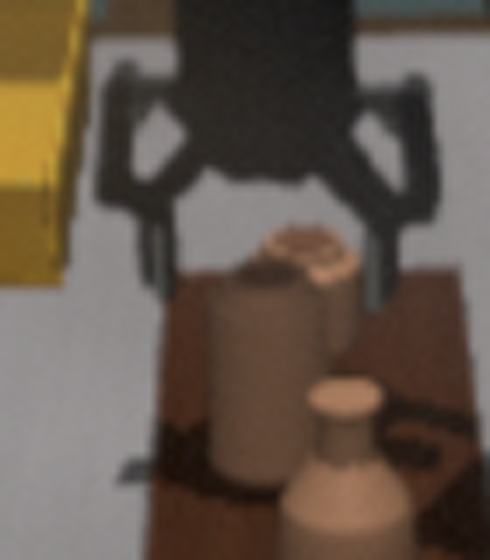

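```bash
python3 - <<'E'
from h import *
print(proj("side",[[.233,-.58,.2],[.233,-.58,.213],[.5,-.224,.2],[.5,-.224,.213]]))
for z in (.065,.09,.12,.15): print(z,(proj("top",[[.449,-.216,z],[.449,-.26,z]])-[240,140])*5)
s=cv2.imread("pics/side0.png");crop(s,310,40,60,60,8,"pics/g0.png")
s=cv2.imread("pics/s1.png");crop(s,225,60,80,70,7,"pics/g1.png")
E
```

```text
[[335.71336124  98.22294085]
 [335.93761789  94.75065889]
 [262.7087886  135.08507638]
 [262.63170521 130.91537516]]
0.065 [[425.67737363 418.39475896]
 [510.62951016 420.19285213]]
0.09 [[434.8578992  419.0501697 ]
 [521.97673013 420.88894931]]
0.12 [[446.51864334 419.88208517]
 [536.3867122  421.77206523]]
0.15 [[458.94748618 420.76810637]
 [551.74231685 422.71206363]]
```

View pics/g0.png

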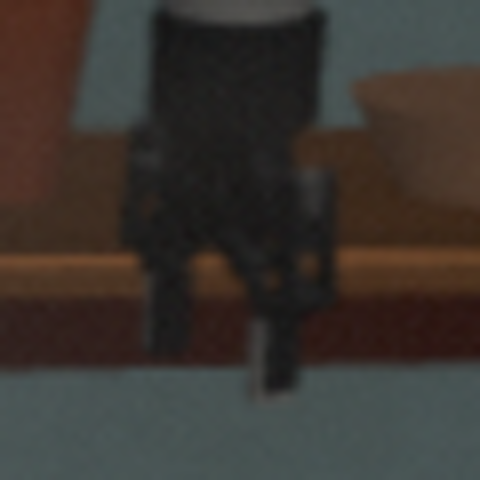

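View pics/g1.png

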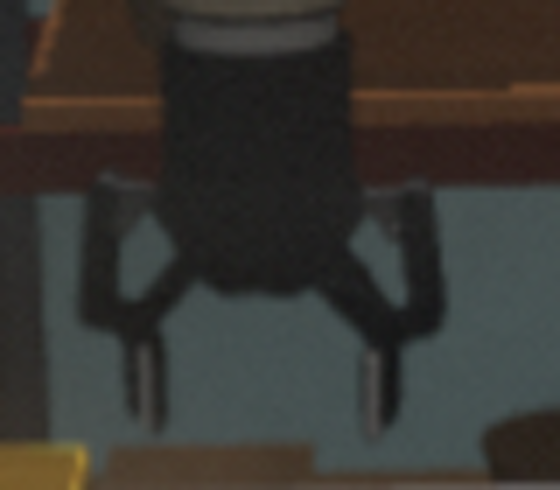

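```bash
python3 - <<'E'
from h import *
g=np.array([.373,-.928])
for z in(.2,.213,.24,.3):
  print(z,[ (proj(n,[[.233+s*g[0]*.046,-.58+s*g[1]*.046,z] for s in(1,-1)])).round(1).tolist() for n in("top","side")])
s=cv2.imread("pics/top0.png");crop(s,452,314,60,70,8,"pics/g2.png")
E
```

```text
0.2 [[[513.5, 316.1], [477.3, 331.7]], [[329.5, 95.0], [342.3, 101.6]]]
0.213 [[[517.3, 317.5], [480.6, 333.4]], [[329.6, 91.6], [342.5, 98.1]]]
0.24 [[[525.5, 320.6], [487.9, 337.0]], [[330.1, 84.4], [343.1, 90.6]]]
0.3 [[[545.7, 328.1], [505.6, 345.9]], [[331.0, 68.1], [344.3, 73.6]]]
```

View pics/g2.png

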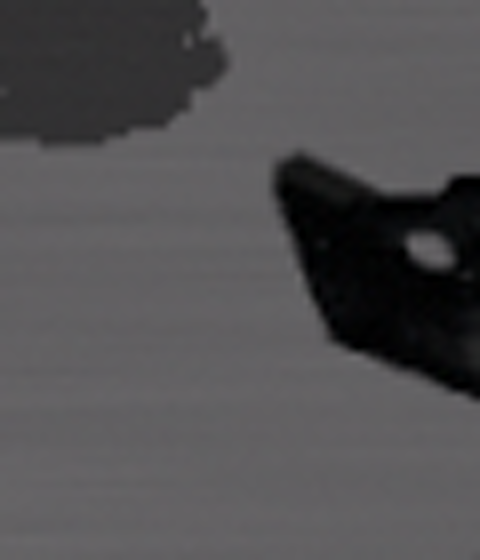

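```bash
python3 -m jog '{"offset":[[0,0,-0.1],[0,0,-0.1],[0,0,0],[0,0,0],[0,0,0],[0,0,0],[0,0,0],[0,0,0],[0,0,0],[0,0,0]],"angular":[[0,0,0],[0,0,0],[0,0,0],[0,0,0],[0,0,0],[0,0,0],[0,0,0],[0,0,0],[0,0,0],[0,0,0]],"jaw":[85,85,85,40,40,40,40,40,40,40]}'
python3 - <<'E'
from h import *
f=manip.grab_frame("side");crop(f,225,125,70,80,7,"pics/s4.png");s=manip.state();print(s['tool_pos'],s['gripper_width']*85.4)
E
```

```text
time: 3.3
tool_pos: [0.5013, -0.2244, 0.0419]
tool_rot: [-0.459, 0.459, -0.537, 0.538]
contact_force: [0.6, 0.3, 4.4]
gripper_width: 0.606
[ 0.50128309 -0.22444844  0.04194165] 52.161442227210316
```

View pics/s4.png

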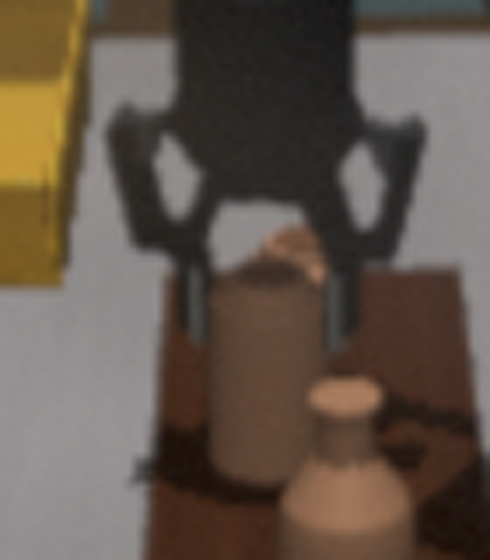

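```bash
python3 -m jog '{"offset":[[0,0,0.2],[0,0,0.3],[0,0,0.4],[0,0,0.5],[0,0,0.5],[0,0,0.3],[0,0,0.2],[0,0,0]],"angular":[[0,0,0],[0,0,0],[0,0,0],[0,0,0],[0,0,0],[0,0,0],[0,0,0],[0,0,0]],"jaw":[40,40,40,40,40,40,40,40]}'
python3 - <<'E'
from h import *
f=manip.grab_frame("side");crop(f,205,75,110,110,5,"pics/s5.png");s=manip.state();print(s['tool_pos'],s['gripper_width']*85.4,s['contact_force'])
E
```

```text
time: 4.15
tool_pos: [0.5012, -0.2244, 0.1627]
tool_rot: [-0.459, 0.459, -0.537, 0.539]
contact_force: [0.2, 0.6, -2.1]
gripper_width: 0.607
[ 0.50058753 -0.22405151  0.16121531] 51.83579194515372 [-0.06626423  0.33391716 -2.5811209 ]
```

View pics/s5.png

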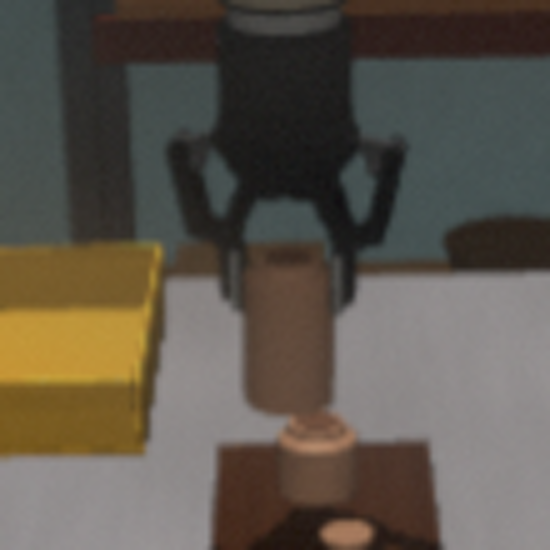

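Cup is held upright (bottom at crop (288,410)), the short cup is untouched, and the force is about the cup's weight. I'll carry it to the holder.

```bash
python3 -m jog '{"offset":[[0.076,0.45,0],[0.152,0.895,0],[0.152,0.895,0],[0.152,0.895,0],[0.152,0.895,0],[0.152,0.895,0],[0.152,0.895,0],[0.152,0.895,0],[0.152,0.895,0],[0.152,0.895,0],[0.152,0.895,0],[0.076,0.45,0]],"angular":[[0,0,0],[0,0,0],[0,0,0],[0,0,0],[0,0,0],[0,0,0],[0,0,0],[0,0,0],[0,0,0],[0,0,0],[0,0,0],[0,0,0]],"jaw":[40,40,40,40,40,40,40,40,40,40,40,40]}'
python3 -m jog '{"offset":[[0,0,0],[0,0,0]],"angular":[[0,0,0],[0,0,0]],"jaw":[40,40]}'
python3 - <<'E'
from h import *
f=manip.grab_frame("side");cv2.imwrite("pics/side6.png",f);crop(f,150,150,160,160,3.7,"pics/s6.png")
f=manip.grab_frame("top");cv2.imwrite("pics/top6.png",f);crop(f,80,100,160,130,4.5,"pics/t6.png");s=manip.state();print(s['tool_pos'],s['tool_rot'])
E
```

```text
time: 5.4
tool_pos: [0.583, 0.2715, 0.1587]
tool_rot: [0.459, -0.461, 0.538, -0.536]
contact_force: [-0.0, -0.5, -1.1]
gripper_width: 0.612
time: 5.6
tool_pos: [0.5832, 0.2682, 0.1591]
tool_rot: [0.458, -0.461, 0.538, -0.537]
contact_force: [0.8, -0.3, -1.4]
gripper_width: 0.612
[0.58363479 0.26726522 0.15994451] [ 0.45806908 -0.45965064  0.53819318 -0.53781233]
```

View pics/s6.png

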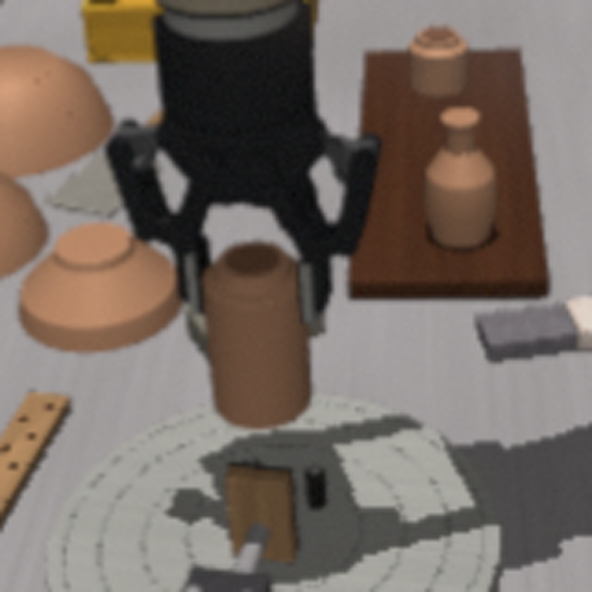

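View pics/t6.png

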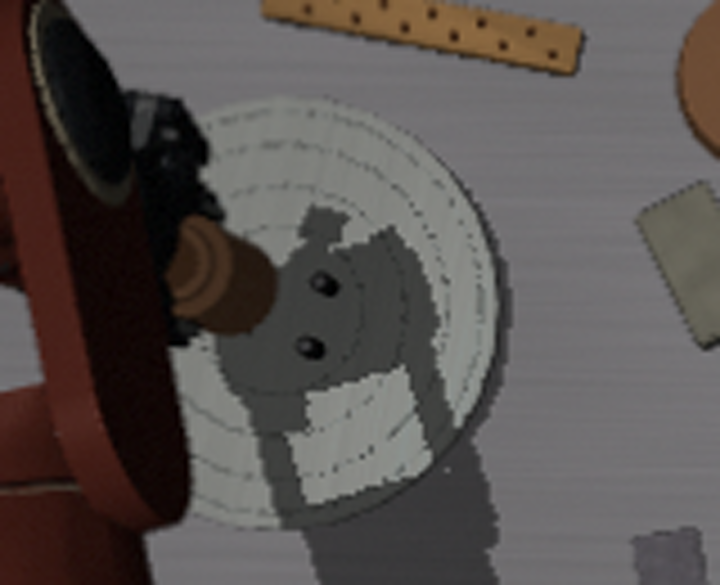

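```bash
cat > ov.py <<'E'
from h import *
def ov(tag,cx,cy,zb,sc=5,ws=(170,190,90,90),wt=(95,125,90,80)):
    a=np.linspace(0,2*np.pi,61); outs=[]
    for n,(x0,y0,w,h) in(("side",ws),("top",wt)):
        im=cv2.imread(f"pics/{n}{tag}.png");big=cv2.resize(im[y0:y0+h,x0:x0+w],None,fx=sc,fy=sc,interpolation=cv2.INTER_CUBIC)
        big=cv2.convertScaleAbs(big,alpha=1.5)
        for z,r in((0,.027),(.08,.027),(.09,.019)):
            u=((proj(n,np.c_[cx+r*np.cos(a),cy+r*np.sin(a),0*a+zb+z])-[x0,y0]+.5)*sc-.5).astype(int);cv2.polylines(big,[u],False,(0,255,0),1)
        outs.append(big)
    H=max(o.shape[0] for o in outs)
    cv2.imwrite(f"pics/ov{tag}.png",np.hstack([cv2.copyMakeBorder(o,0,H-o.shape[0],0,0,cv2.BORDER_CONSTANT) for o in outs])[:600,:900])
E
sed -i 's/sc=5/sc=4.4/' ov.py
python3 -c "
from ov import *
ov(6,.5835,.2685,.138)"
```

```text
(no output)
```

View pics/ov6.png

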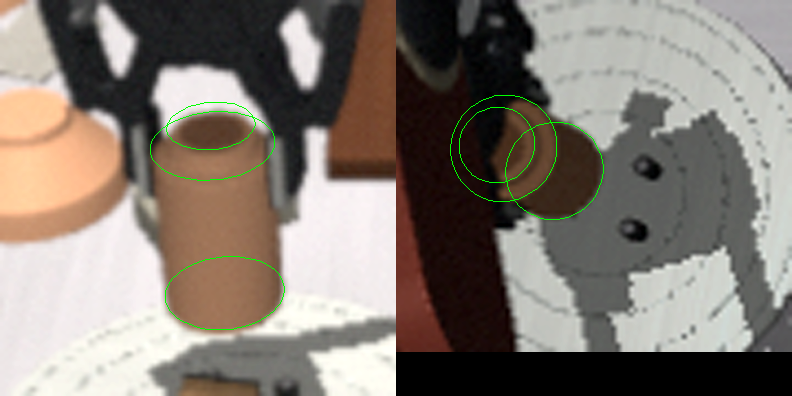

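```bash
python3 -m jog '{"offset":[[-0.03,-0.2,0],[-0.034,-0.2,0],[-0.03,-0.2,0],[0,0,-0.3],[0,0,-0.3],[0,0,-0.3],[0,0,-0.25],[0,0,0],[0,0,0]],"angular":[[0,0,0],[0,0,0],[0,0,0],[0,0,0],[0,0,0],[0,0,0],[0,0,0],[0,0,0],[0,0,0]],"jaw":[40,40,40,40,40,40,40,40,40]}'
python3 - <<'E'
from h import *
for n in("side","top"):cv2.imwrite(f"pics/{n}7.png",manip.grab_frame(n))
s=manip.state();print(s['tool_pos'])
from ov import ov
ov(7,.5798,.2385,.080)
E
```

```text
time: 6.6
tool_pos: [0.5792, 0.2386, 0.1029]
tool_rot: [0.459, -0.46, 0.538, -0.537]
contact_force: [0.7, 0.6, -1.6]
gripper_width: 0.615
[0.58015305 0.23877804 0.10446905]
```

View pics/ov7.png

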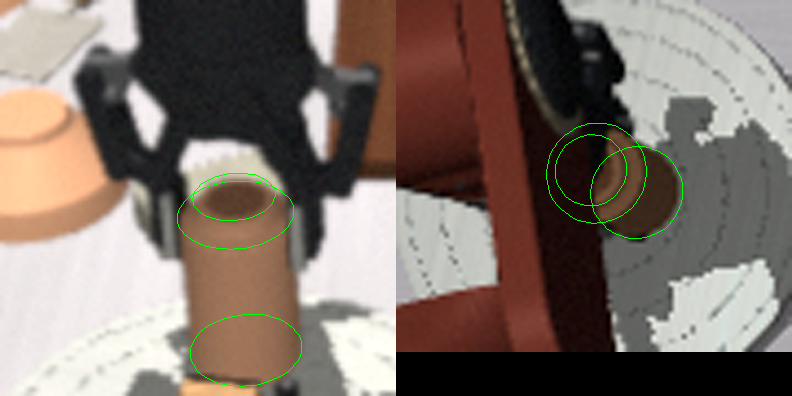

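```bash
python3 -m jog '{"offset":[[0.01,0.085,0],[0.01,0.085,0],[0.01,0.085,0],[0.01,0.085,0],[0.01,0.085,0],[0.01,0.085,0],[0.01,0.085,0],[0.01,0.085,0],[0.01,0.085,0],[0.015,0.085,0],[0,0,0],[0,0,0]],"angular":[[0,0,0],[0,0,0],[0,0,0],[0,0,0],[0,0,0],[0,0,0],[0,0,0],[0,0,0],[0,0,0],[0,0,0],[0,0,0],[0,0,0]],"jaw":[40,40,40,40,40,40,40,40,40,40,40,40]}'
python3 - <<'E'
from h import *
for n in("side","top"):cv2.imwrite(f"pics/{n}8.png",manip.grab_frame(n))
s=manip.state();print(s['tool_pos'],s['contact_force'])
from ov import ov
ov(8,.585,.281,.080)
E
```

```text
time: 7.9
tool_pos: [0.5857, 0.2797, 0.1042]
tool_rot: [-0.459, 0.459, -0.537, 0.539]
contact_force: [0.5, -5.8, 1.1]
gripper_width: 0.609
[0.58566911 0.27961882 0.10416834] [ 0.07661159 -7.63001267  0.68418992]
```

View pics/ov8.png

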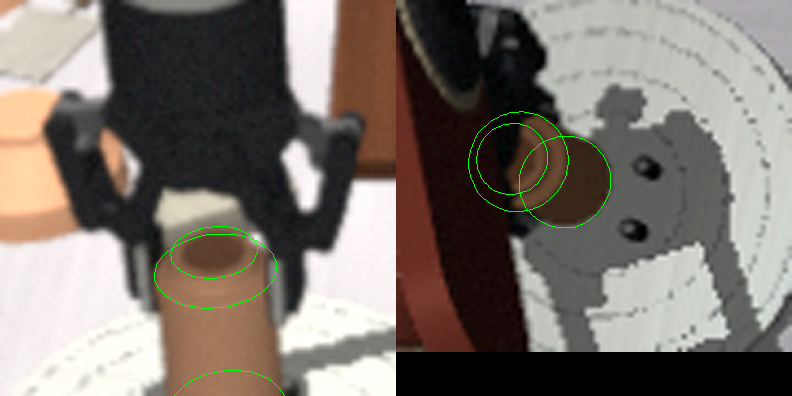

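```bash
python3 - <<'E'
from h import *
f=cv2.imread("pics/side8.png");crop(cv2.convertScaleAbs(f,alpha=1.6),160,220,130,115,5.2,"pics/s8.png")
E
```

```text
(no output)
```

View pics/s8.png

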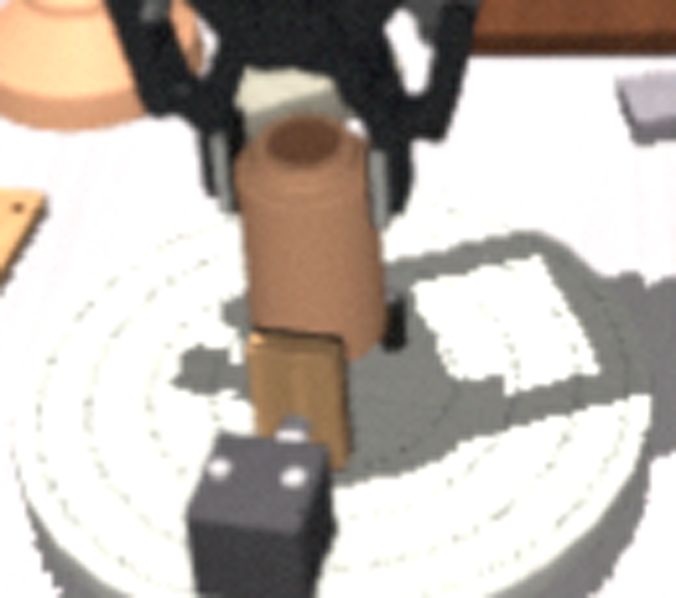

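```bash
python3 -m jog '{"offset":[[0,0,-0.08],[0,0,-0.08],[0,0,-0.08],[0,0,-0.08],[0,0,-0.08],[0,0,-0.08],[0,0,-0.08],[0,0,-0.08],[0,0,0],[0,0,0]],"angular":[[0,0,0],[0,0,0],[0,0,0],[0,0,0],[0,0,0],[0,0,0],[0,0,0],[0,0,0],[0,0,0],[0,0,0]],"jaw":[40,40,40,40,40,40,40,40,40,40]}'
python3 - <<'E'
from h import *
for n in("side","top"):cv2.imwrite(f"pics/{n}9.png",manip.grab_frame(n))
for i in range(4):
    manip.grab_frame("side");s=manip.state();print(s['tool_pos'].round(4),s['contact_force'].round(1),s['gripper_width'])
f=cv2.imread("pics/side9.png");crop(cv2.convertScaleAbs(f,alpha=1.6),160,220,130,115,5.2,"pics/s9.png")
E
```

```text
time: 9.0
tool_pos: [0.5845, 0.2796, 0.071]
tool_rot: [-0.458, 0.46, -0.537, 0.538]
contact_force: [-0.4, -6.7, -1.2]
gripper_width: 0.611
[0.5845 0.2795 0.071 ] [ 0.5 -6.2 -1.4] 0.6108188487336981
[0.5845 0.2795 0.071 ] [ 0.1 -5.6 -1.2] 0.6077930264587582
[0.5845 0.2795 0.071 ] [-0.6 -6.7 -1.2] 0.6131965171236419
[0.5846 0.2795 0.071 ] [-0.1 -6.4 -1.1] 0.6136478166955187
```

View pics/s9.png

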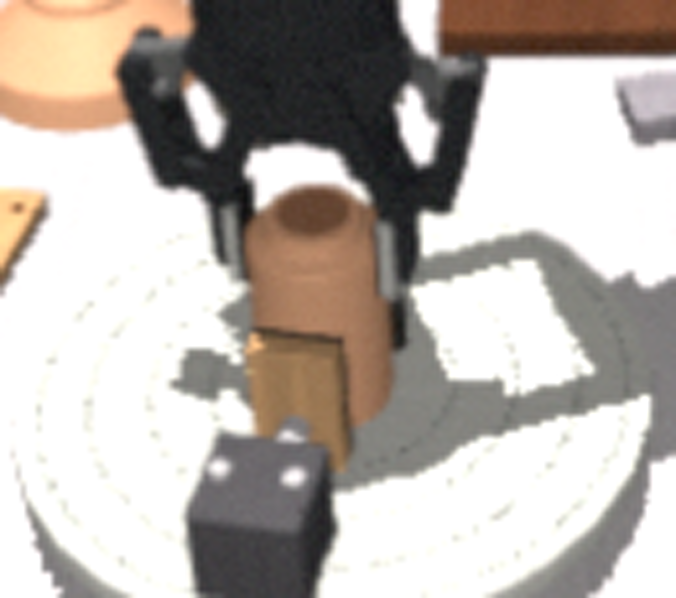

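```bash
python3 -m jog '{"offset":[[0,0,-0.04],[0,0,-0.04],[0,0,-0.04],[0,0,0],[0,0,0]],"angular":[[0,0,0],[0,0,0],[0,0,0],[0,0,0],[0,0,0]],"jaw":[40,40,40,40,40]}'; python3 -m jog '{"offset":[[0,0,-0.02],[0,0,0],[0,0,0]],"angular":[[0,0,0],[0,0,0],[0,0,0]],"jaw":[40,40,40]}'
```

```text
time: 9.8
tool_pos: [0.5847, 0.2797, 0.0654]
tool_rot: [-0.458, 0.46, -0.537, 0.538]
contact_force: [-0.7, -6.7, 0.6]
gripper_width: 0.606
time: 10.1
tool_pos: [0.5848, 0.2798, 0.0647]
tool_rot: [-0.458, 0.46, -0.537, 0.538]
contact_force: [-0.6, -6.1, 0.5]
gripper_width: 0.605
```

```bash
python3 -m jog '{"offset":[[0,0,-0.02],[0,0,0],[0,0,0]],"angular":[[0,0,0],[0,0,0],[0,0,0]],"jaw":[40,40,40]}';python3 -m jog '{"offset":[[0,0,-0.02],[0,0,0],[0,0,0]],"angular":[[0,0,0],[0,0,0],[0,0,0]],"jaw":[40,40,40]}'
```

```text
time: 10.4
tool_pos: [0.5849, 0.2799, 0.0641]
tool_rot: [-0.458, 0.46, -0.537, 0.538]
contact_force: [-1.4, -6.8, 1.3]
gripper_width: 0.611
time: 10.7
tool_pos: [0.585, 0.28, 0.064]
tool_rot: [-0.458, 0.46, -0.537, 0.538]
contact_force: [-4.1, -7.4, 5.4]
gripper_width: 0.607
```

```bash
python3 - <<'E'
from h import *
for n in("side","top"):cv2.imwrite(f"pics/{n}10.png",manip.grab_frame(n))
s=manip.state();print(s['tool_pos'],s['contact_force'],s['ft_torque'])
from ov import ov
ov(10,.585,.281,.040,ws=(170,210,90,90))
E
```

```text
[0.58496538 0.27993848 0.06399351] [-3.06403637 -7.84676968  5.94229769] [-1.16139479  0.70898927 -0.01065976]
```

View pics/ov10.png

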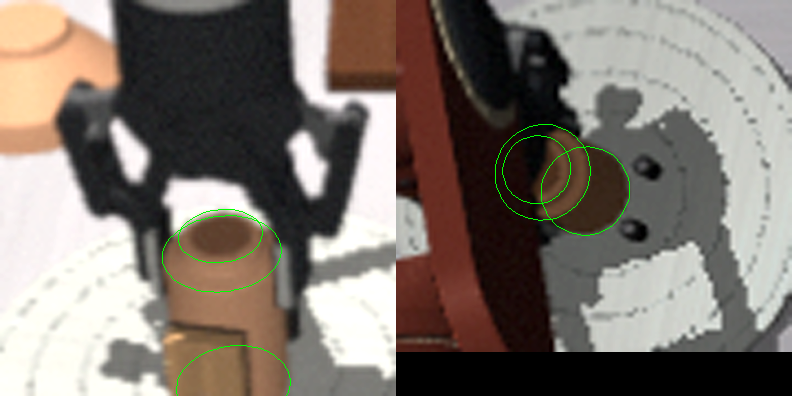

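```bash
python3 -m jog '{"offset":[[0,0,0.01],[-0.006,-0.04,0],[-0.006,-0.04,0],[-0.006,-0.04,0],[-0.006,-0.04,0],[-0.006,-0.04,0],[0,0,0],[0,0,0]],"angular":[[0,0,0],[0,0,0],[0,0,0],[0,0,0],[0,0,0],[0,0,0],[0,0,0],[0,0,0]],"jaw":[40,40,40,40,40,40,40,40]}'
```

```text
time: 11.6
tool_pos: [0.5835, 0.2712, 0.064]
tool_rot: [0.459, -0.459, 0.538, -0.538]
contact_force: [-2.8, -1.2, 5.9]
gripper_width: 0.613
```

```bash
python3 -m jog '{"offset":[[0,0,0],[0,0,0],[0,0,0],[0,0,0],[0,0,0],[0,0,0],[0,0,0]],"angular":[[0,0,0],[0,0,0],[0,0,0],[0,0,0],[0,0,0],[0,0,0],[0,0,0]],"jaw":[58,62,68,75,80,80,80]}'
python3 - <<'E'
from h import *
for n in("side","top"):cv2.imwrite(f"pics/{n}11.png",manip.grab_frame(n))
f=cv2.imread("pics/side11.png");crop(cv2.convertScaleAbs(f,alpha=1.6),160,220,130,115,5.2,"pics/s11.png");print(manip.state()['contact_force'])
E
```

```text
time: 12.3
tool_pos: [0.5834, 0.2709, 0.0632]
tool_rot: [-0.459, 0.459, -0.538, 0.538]
contact_force: [-0.2, -0.7, 0.6]
gripper_width: 0.939
[-0.03258706 -0.35671604  0.71296588]
```

View pics/s11.png

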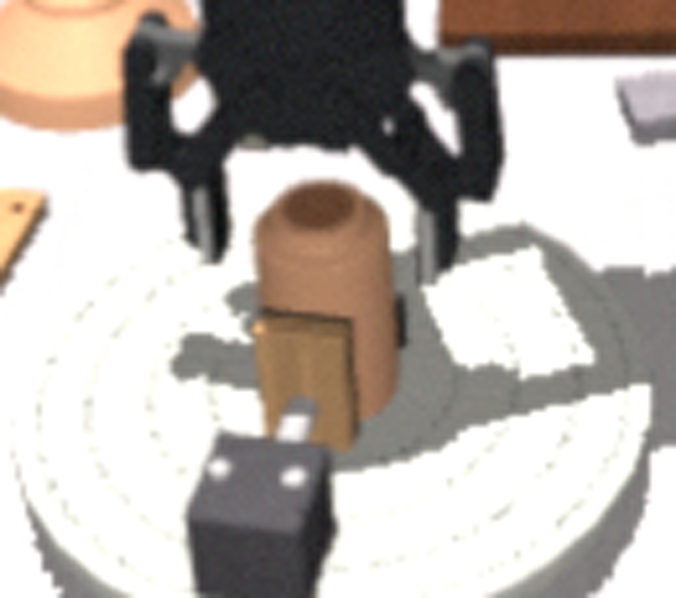

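Released: the cup stands upright and the jaw has come forward onto it. I'll open fully, retreat straight up, then move aside for a clear view.

```bash
python3 -m jog '{"offset":[[0,0,0.05],[0,0,0.2],[0,0,0.4],[0,0,0.5],[0,0,0.5],[0,0,0.5],[0,0,0.5],[-0.5,-0.6,0.2],[-0.5,-0.6,0.2],[-0.5,-0.6,0],[-0.5,-0.6,0],[0,-0.5,0]],"angular":[[0,0,0],[0,0,0],[0,0,0],[0,0,0],[0,0,0],[0,0,0],[0,0,0],[0,0,0],[0,0,0],[0,0,0],[0,0,0],[0,0,0]],"jaw":[85,85,85,85,85,85,85,85,85,85,85,85]}'
python3 -m jog '{"offset":[[0,-0.6,0],[0,-0.5,0],[0,0,0],[0,0,0]],"angular":[[0,0,0],[0,0,0],[0,0,0],[0,0,0]],"jaw":[85,85,85,85]}'
python3 - <<'E'
from h import *
for n in("side","top"):cv2.imwrite(f"pics/{n}12.png",manip.grab_frame(n))
from fit import W
a=np.linspace(0,2*np.pi,61);q=[.5837,.2685,1.413];bs=[]
for n,(x0,y0,w,h) in(("side",(165,235,95,95)),("top",(90,120,90,95))):
    im=cv2.imread(f"pics/{n}12.png");sc=4.2
    b=cv2.convertScaleAbs(cv2.resize(im[y0:y0+h,x0:x0+w],None,fx=sc,fy=sc,interpolation=cv2.INTER_CUBIC),alpha=1.5)
    def L(p,c): cv2.polylines(b,[((proj(n,W(q,p))-[x0,y0]+.5)*sc-.5).astype(int)],False,c,1)
    for z,r in((0,27),(80,27),(90,19)): L(np.c_[r*np.cos(a),r*np.sin(a),0*a+z],(0,255,0))
    L([(27,-18,60),(42,-18,60),(42,18,60),(27,18,60),(27,-18,60)],(255,0,255))
    bs.append(b)
cv2.imwrite("pics/fin.png",np.hstack(bs))
E
```

```text
time: 13.6
tool_pos: [0.4813, 0.125, 0.2167]
tool_rot: [-0.46, 0.459, -0.537, 0.538]
contact_force: [0.4, -0.2, 0.4]
gripper_width: 0.996
time: 14.0
tool_pos: [0.4835, 0.0709, 0.2165]
tool_rot: [-0.459, 0.458, -0.538, 0.538]
contact_force: [0.7, 0.5, 0.8]
gripper_width: 0.993
```

View pics/fin.png

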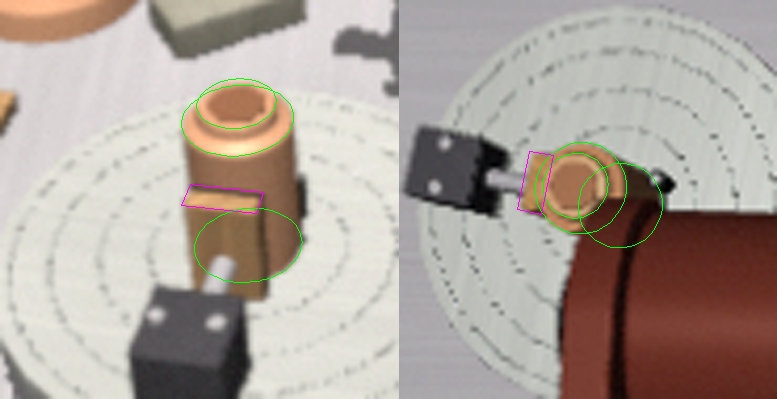

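View pics/side12.png

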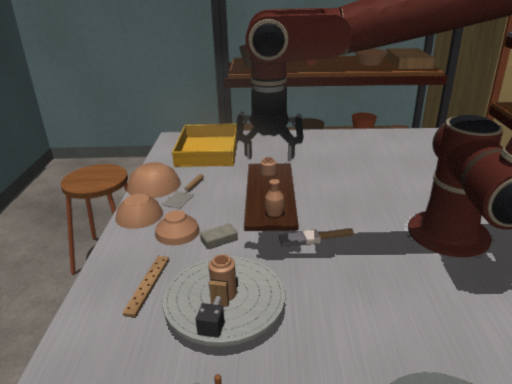

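The cup and jaw match the model of the seated cup in both views. In the side view the cup is at about (222,278) and the short cup is still at (269,166).

```bash
python3 -c "
from plant import manip
print(manip.job_done(), manip.state()['time'])"
```

```text
the job is handed in; nothing more can be done
the job is handed in; nothing more can be done
```

The tall cup is loaded foot-up in the sprung holder and I handed the job in at about 14 s; no verdict came back. I gripped it by its upper wall and carried it over the wheel. I pushed the jaw back about 25 mm (6–7.6 N on the tool), lowered the cup to the wheel (about 6 N of contact), eased it back towards the posts, and let go.

**Last checks:**
- **Cup and jaw:** in both final pictures they fit the model of a seated cup to about 1–2 pixels (a few mm). The cup is upright and on the seat axis, and the jaw reads near 0.014 m.
- **Posts:** the arm partly hid the posts in the final top view, so contact with both posts is inferred from the cup's position.
- **Bystander and robot:** the short cup is where it started, and the gripper is clear with only sensor noise on the force reading.

**Disagreements:**
- **Fingertip height:** in the pictures the open fingertips stood about 27–30 mm higher than the reported tool position implies. I went by the cameras and the force for heights, which is why the grip was on the upper wall.
- **Carry overshoot:** the carry move went about 45 mm farther than I meant, ending high above the seat. It touched nothing, and I backed up before lowering.

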